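# Steady the rocking pastry slab

## Robot

A 6-joint arm with a two-finger parallel gripper is mounted at the origin on a cart in front of the work surface, level with it; the furniture and walls round the work are solid. World frame = base frame: x ahead of the robot, y to its left, z up, the work surface at z = 0. Lengths are in m, angles in degrees, forces in N, time in s.
With the tool pointing down it reaches from about 0.25 to 0.725 m from the base axis. Payload 9.7 kg.
Tool frame: the origin (TCP) lies on the centre line of the jaws, within the pads' length; the fingertips stand 22 mm ahead of it and the grasp point (between the pads) lies 3 mm ahead of it; z points along the fingers, y is the direction in which the jaws open and shut (so a half turn about z gives the same grasp; the last joint's range is limited). The gripper opens to 85 mm and grips with 20 to 120 N. Pads are 22 mm wide; open, the fingers measure 114 mm over their backs; the gripper's body (76 mm by 85 mm) begins 54 mm behind the grasp point. The pads swing forward as they close: fully open they stand 13 mm farther back than shut.
Start: joints at [-66.921, 4.979, 10.078, 95.1, 0, 90], TCP at [0.216, -0.506, 0.222] pointing down, gripper open.
Joint ranges: [-179.16, 179.16], [-48.56, 103.87], [-65.8, 70.77], [-126.05, 130.52], [-82.76, 87.17], [-180, 180]. Speed limits (degrees/s): [127.2, 127.2, 147.25, 180, 180, 180].

## Interface

Orientations are given as [roll, pitch, yaw] about the fixed x, y, z axes, in that order (R = Rz(yaw) Ry(pitch) Rx(roll)).
In Python, from workcell import get_obs, camera, camera_params, job_done gives the robot as it stands.
- The arm moves only by the tool servo_tool, never from a script. Its argument "steps" is a list of rows, each an object of numbers: "x", "y", "z": the shift along the world's x, y, z in mm; "yaw": the turn about the world's z in degrees. A call has 1 to 12 rows; each row is the pose to reach, as a shift and turn from the pose measured when the call began; what a row does not reach only later rows make up. A row lasts 1/8 s, in which the tool goes at most 62.5 mm and 10.7 degrees, less where a joint would pass 70% of its speed; a pose out of reach is approached as far as the arm can. A call with a gripper value outside its range is refused whole. "grip" is the finger opening in mm, from 0 to 85.4, set as the call begins (left out, the last holds). The fingers move at their own pace and stop on an object; "grip_force" is the grip in N (left out, the last holds). Time passes only in rows, so rows that repeat a pose let the fingers close. It gives the time, the measured TCP pose, the force and the opening at its end, in the units of the state.
- get_obs(): the state, without advancing time (a new reading comes with each control period).
- camera(name): name is "scene" or "top" or "wrist"; returns (picture, depth): 384x512x3 uint8, red, green, blue; 384x512 float32, m along the optical axis (not along the pixel's ray), 0 where there is no reading.
- camera_params(name): a dict with "intrinsics" (3x3 intrinsics, pixels), "rvec" (rotation vector, rad) and "tvec" (3), from world to camera coordinates, as OpenCV has them; the wrist camera has in their place "hand_eye" (4x4, takes a point from camera to tool coordinates, whose origin is the TCP and whose axes are the flange's). Camera axes: x right, y down, z forward; pixel columns grow to the right and rows downward; lengths in m; the calibration is good to about 2 mm. A picture is of the moment at which its call begins: read the wrist's pose just before it. camera_params takes no time and is no camera call.
- job_done(): hands the job in, once; it reports no verdict.
The state is a dict: "time": time; "q": joint angles; "qd": joint speeds; "joint_efforts": joint torques, N m; "ee_pos": TCP position; "tcp_rot": TCP orientation; "wrist_force": force on the tool from outside, world axes, zero at the start; "torque": the same for the moment, N m; "opening": finger opening in m.
Only numpy, scipy, OpenCV 4.12 (cv2) and the standard library are available. Lean on these libraries where they do the work, as an engineer would, in place of code of your own. Each camera call takes 0.05 s, during which the arm holds its last target.

## Task

The marble pastry slab rocks because one of its corners is not carried. Press down on its corners to find the one that gives, press the tab of that corner's flip foot down flat so that it fills the gap, let go, then press that corner once more to check that it stands firm. Leave the other three flip feet standing up, do not shift or lift the slab, and leave the things round it alone.

Things in the scene. Friction and masses are not known exactly. Their poses are not given: they have to be found in the camera images.
- slab: Loose marble slab, 240 (x) x 220 (y) x 18 mm, 2.2 kg, on two steel bars along y at x = +-90 mm that stick out 16 mm left and right. Four fixed feet at x = +-90, y = +-94 mm stand on black rubber pads 10 mm thick, fixed to the worktop; one pad is 4 mm thinner. Origin: slab centre at the feet's soles, 42 mm below the marble's top, 10 mm above the worktop. x away from robot, y left.
- corner_fl (a point): Point on the marble's top at the front left corner, above its fixed foot, 30 mm in from the front edge and 16 mm in from the left edge: the place to press. 52 mm above the worktop. Over the thin pad (any corner, unknown) the foot hangs free: the corner dips 4 mm under 1 to 4 N and comes back when let go. Other corners do not give.
- flip_fl (a joint): Flip foot at the front left corner: steel tab lever with a cam; hinge along slab x, at x = +-90, y = +-128, z = 14 mm of the slab. 0: tab stands up 42 degrees; grows as the tab is pressed down and outward; 0.733 flat, stop 0.763. Stays where left. Pressing takes 1 to 6 N. Flat, its smooth cam reaches 4 mm below the fixed foot: fills the gap, elsewhere lifts the corner. Starts 0 to 0.06.
- tab_fl (a point): Middle of the upper face of the front left flip foot's tab (26 x 26 x 5 mm), 50 mm from the hinge. Moves with it: at the start about 51 mm outside the slab's left edge and 62 mm above the worktop; flat 68 mm outside that edge (x = +-90, y = +-178 mm of the slab), 30 mm above the worktop, with free space beneath.
- corner_fr (a point): Point on the marble's top at the front right corner, above its fixed foot, 30 mm in from the front edge and 16 mm in from the right edge: the place to press. 52 mm above the worktop. Over the thin pad (any corner, unknown) the foot hangs free: the corner dips 4 mm under 1 to 4 N and comes back when let go. Other corners do not give.
- flip_fr (a joint): Flip foot at the front right corner: steel tab lever with a cam; hinge along slab x, at x = +-90, y = +-128, z = 14 mm of the slab. 0: tab stands up 42 degrees; grows as the tab is pressed down and outward; 0.733 flat, stop 0.763. Stays where left. Pressing takes 1 to 6 N. Flat, its smooth cam reaches 4 mm below the fixed foot: fills the gap, elsewhere lifts the corner. Starts 0 to 0.06.
- tab_fr (a point): Middle of the upper face of the front right flip foot's tab (26 x 26 x 5 mm), 50 mm from the hinge. Moves with it: at the start about 51 mm outside the slab's right edge and 62 mm above the worktop; flat 68 mm outside that edge (x = +-90, y = +-178 mm of the slab), 30 mm above the worktop, with free space beneath.
- corner_bl (a point): Point on the marble's top at the back left corner, above its fixed foot, 30 mm in from the back edge and 16 mm in from the left edge: the place to press. 52 mm above the worktop. Over the thin pad (any corner, unknown) the foot hangs free: the corner dips 4 mm under 1 to 4 N and comes back when let go. Other corners do not give.
- flip_bl (a joint): Flip foot at the back left corner: steel tab lever with a cam; hinge along slab x, at x = +-90, y = +-128, z = 14 mm of the slab. 0: tab stands up 42 degrees; grows as the tab is pressed down and outward; 0.733 flat, stop 0.763. Stays where left. Pressing takes 1 to 6 N. Flat, its smooth cam reaches 4 mm below the fixed foot: fills the gap, elsewhere lifts the corner. Starts 0 to 0.06.
- tab_bl (a point): Middle of the upper face of the back left flip foot's tab (26 x 26 x 5 mm), 50 mm from the hinge. Moves with it: at the start about 51 mm outside the slab's left edge and 62 mm above the worktop; flat 68 mm outside that edge (x = +-90, y = +-178 mm of the slab), 30 mm above the worktop, with free space beneath.
- corner_br (a point): Point on the marble's top at the back right corner, above its fixed foot, 30 mm in from the back edge and 16 mm in from the right edge: the place to press. 52 mm above the worktop. Over the thin pad (any corner, unknown) the foot hangs free: the corner dips 4 mm under 1 to 4 N and comes back when let go. Other corners do not give.
- flip_br (a joint): Flip foot at the back right corner: steel tab lever with a cam; hinge along slab x, at x = +-90, y = +-128, z = 14 mm of the slab. 0: tab stands up 42 degrees; grows as the tab is pressed down and outward; 0.733 flat, stop 0.763. Stays where left. Pressing takes 1 to 6 N. Flat, its smooth cam reaches 4 mm below the fixed foot: fills the gap, elsewhere lifts the corner. Starts 0 to 0.06.
- tab_br (a point): Middle of the upper face of the back right flip foot's tab (26 x 26 x 5 mm), 50 mm from the hinge. Moves with it: at the start about 51 mm outside the slab's right edge and 62 mm above the worktop; flat 68 mm outside that edge (x = +-90, y = +-178 mm of the slab), 30 mm above the worktop, with free space beneath.
- jam_jar: Glass jam jar with a screw lid, 60 mm across, 85 mm high, loose, left of the slab; a bystander. Origin: centre of its underside.
- brass_weight: Brass balance weight with a knob, 37 mm across, 35 mm high, loose, left of the slab; a bystander. Origin: centre of its underside.
- brush: Pastry brush, 223 x 43 x 12 mm, lying loose right of and in front of the slab; a bystander. Origin: centre of its underside.

How it is judged (in metres and radians):
On the way, in this order (a step that is already met when the one before it is completed fails the run):
1. the rocking corner is found: it has been pressed down by a finger (((height (world z) of corner_fl below 0.0495 m and horizontal distance between the grasp point and corner_fl below 0.055 m and contact force between the fingers and slab above 0.3 N and value of joint each of flip_fl, flip_fr, flip_bl, flip_br below 0.2 rad) or (height (world z) of corner_fr below 0.0495 m and horizontal distance between the grasp point and corner_fr below 0.055 m and contact force between the fingers and slab above 0.3 N and value of joint each of flip_fl, flip_fr, flip_bl, flip_br below 0.2 rad) or (height (world z) of corner_bl below 0.0495 m and horizontal distance between the grasp point and corner_bl below 0.055 m and contact force between the fingers and slab above 0.3 N and value of joint each of flip_fl, flip_fr, flip_bl, flip_br below 0.2 rad) or (height (world z) of corner_br below 0.0495 m and horizontal distance between the grasp point and corner_br below 0.055 m and contact force between the fingers and slab above 0.3 N and value of joint each of flip_fl, flip_fr, flip_bl, flip_br below 0.2 rad))), for 0.1 s.
2. one flip foot is flat, the slab is level on it and has been let go (((value of joint flip_fl above 0.68 rad and value of joint each of flip_fr, flip_bl, flip_br below 0.2 rad) or (value of joint flip_fr above 0.68 rad and value of joint each of flip_fl, flip_bl, flip_br below 0.2 rad) or (value of joint flip_bl above 0.68 rad and value of joint each of flip_fl, flip_fr, flip_br below 0.2 rad) or (value of joint flip_br above 0.68 rad and value of joint each of flip_fl, flip_fr, flip_bl below 0.2 rad)) and contact force between the fingers and slab below 0.2 N and height (world z) of corner_fl between 0.0505 and 0.0535 m and height (world z) of corner_fr between 0.0505 and 0.0535 m and height (world z) of corner_bl between 0.0505 and 0.0535 m and height (world z) of corner_br between 0.0505 and 0.0535 m), for 0.1 s.
3. that corner is pressed again with at least 3 N and stays up (((value of joint flip_fl above 0.68 rad and horizontal distance between the grasp point and corner_fl below 0.055 m and contact force between the fingers and slab above 3 N and height (world z) of corner_fl above 0.0498 m) or (value of joint flip_fr above 0.68 rad and horizontal distance between the grasp point and corner_fr below 0.055 m and contact force between the fingers and slab above 3 N and height (world z) of corner_fr above 0.0498 m) or (value of joint flip_bl above 0.68 rad and horizontal distance between the grasp point and corner_bl below 0.055 m and contact force between the fingers and slab above 3 N and height (world z) of corner_bl above 0.0498 m) or (value of joint flip_br above 0.68 rad and horizontal distance between the grasp point and corner_br below 0.055 m and contact force between the fingers and slab above 3 N and height (world z) of corner_br above 0.0498 m))), for 0.1 s.
At the end, for the whole second after the job is handed in: One flip foot is flat (within about 3 degrees), the other three still stand up (less than 0.2 rad from where they stop upward), and the slab rests level: all four corner points within 1.5 mm of 52 mm above the worktop, tilt under 0.009 rad (((value of joint flip_fl above 0.68 rad and value of joint each of flip_fr, flip_bl, flip_br below 0.2 rad) or (value of joint flip_fr above 0.68 rad and value of joint each of flip_fl, flip_bl, flip_br below 0.2 rad) or (value of joint flip_bl above 0.68 rad and value of joint each of flip_fl, flip_fr, flip_br below 0.2 rad) or (value of joint flip_br above 0.68 rad and value of joint each of flip_fl, flip_fr, flip_bl below 0.2 rad)) and height (world z) of corner_fl between 0.0505 and 0.0535 m and height (world z) of corner_fr between 0.0505 and 0.0535 m and height (world z) of corner_bl between 0.0505 and 0.0535 m and height (world z) of corner_br between 0.0505 and 0.0535 m and angle between slab's own z axis and vertical below 0.009 rad and linear speed of slab below 0.01 m/s); the robot touches nothing.
It fails at once if the slab is shifted by more than 25 mm (distance of slab from where it was at the start of the episode above 0.025 m).
It fails at once if the slab is lifted or tipped up (height (world z) of any of corner_fl, corner_fr, corner_bl, corner_br above 0.064 m).
It fails at once if a bystander is moved by more than 25 mm (distance of any of jam_jar, brass_weight, brush from where it was at the start of the episode above 0.025 m).
It also fails if it takes over 58 s, if anything falls off the work surface, if the arm or the gripper's body presses on something with over 40 N, if the wrist force passes 120 N, or if a joint passes its speed limit or range.

## Working session

There is one attempt and no reset: what is moved stays moved. The work goes in short steps, Python scripts to look and compute and a tool call to move; the robot and the scene stay as the last step left them, time stands still between calls to the robot, and variables do not carry over. Pictures are saved under pics/ and viewed, and the job is handed in when it is done.

Besides the shell and the picture viewer there is one more tool, called after "Call:" in YAML: its name, and indented under it one key for each argument. servo_tool: Moves the arm, as the interface text tells. Its arguments: {"type":"object","properties":{"steps":{"type":"array"},"grip":{"type":"number"},"grip_force":{"type":"number"}},"required":["steps"]}

```bash
mkdir -p pics; ls
python3 - <<'E'
from workcell import *
import cv2,numpy as np
print(get_obs())
for n in("scene","top"):
    p,d=camera(n); cv2.imwrite(f"pics/{n}0.png",p[:,:,::-1]); np.savez(f"/tmp/{n}0",p=p,d=d); print(n,camera_params(n))
E
```

```text
pics
{'time': 0.0, 'q': array([-6.69220171e+01,  5.01062010e+00,  1.00341371e+01,  9.51001971e+01,
        2.17710294e-03,  9.00010875e+01]), 'qd': array([ 0.05785965,  0.02950649, -0.11570289, -0.03055507,  0.0492541 ,
       -0.06606395]), 'joint_efforts': array([-2.58952001e-03, -5.20368290e+01,  4.64822602e+01,  1.55816926e-02,
       -2.86080385e-04,  3.27990051e-06]), 'ee_pos': array([ 0.21550352, -0.50575085,  0.22108485]), 'tcp_rot': array([-1.79923320e+02, -2.17564560e-03,  2.30768925e+01]), 'wrist_force': array([-0.11803846, -0.23272582,  0.21468747]), 'torque': array([-0.00526786, -0.01221171,  0.02545027]), 'opening': 0.0854161059631171}
scene {'intrinsics': array([[387.01307686,   0.        , 258.78092949],
       [  0.        , 387.01307686, 192.50098479],
       [  0.        ,   0.        ,   1.        ]]), 'rvec': array([ 0.7449661 , -2.70944282,  0.92279138]), 'tvec': array([0.42117383, 0.23810083, 1.09449985])}
top {'intrinsics': array([[456.2708773 ,   0.        , 260.61917257],
       [  0.        , 456.2708773 , 184.23080754],
       [  0.        ,   0.        ,   1.        ]]), 'rvec': array([ 2.14479777, -2.12724346,  0.15495237]), 'tvec': array([0.00435893, 0.51453023, 1.16089416])}
```

View pics/scene0.png

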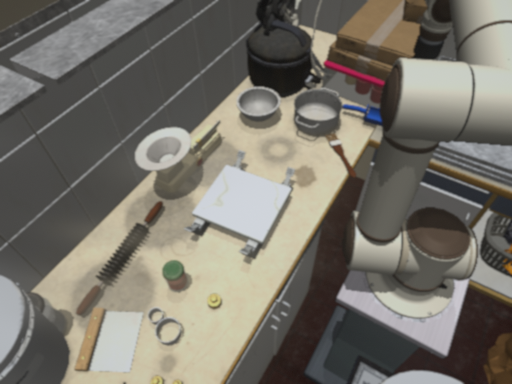

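View pics/top0.png

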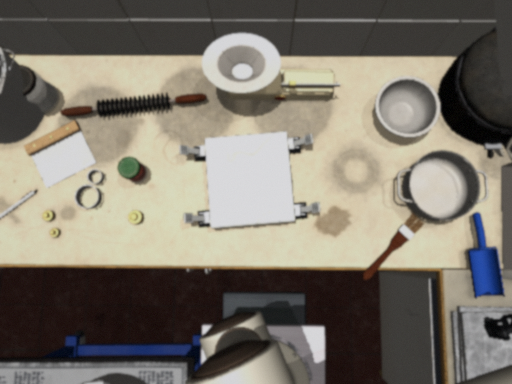

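The top view shows the white slab at about columns 206–296 and rows 132–228. Its tabs are near (192,152), (192,218), (303,143) and (312,209). The green-lidded jar is at (131,168), the weight at (135,217) and the brush at (395,245).

```bash
cat > h.py <<'E'
import numpy as np,cv2
from workcell import *
def ray(name,uv,z):
    c=camera_params(name);R=cv2.Rodrigues(c["rvec"])[0];t=c["tvec"]
    K=c["intrinsics"]; uv=np.atleast_2d(uv).astype(float)
    d=(np.linalg.inv(K)@np.c_[uv,np.ones(len(uv))].T).T@R; o=-R.T@t
    return o+d*((z-o[2])/d[:,2])[:,None]
def proj(name,P):
    c=camera_params(name);return cv2.projectPoints(np.atleast_2d(P).astype(float),c["rvec"],c["tvec"],c["intrinsics"],None)[0][:,0]
E
python3 - <<'E'
from h import *
p=np.load("/tmp/top0.npz");im=p["p"];d=p["d"]
c=camera_params("top");R=cv2.Rodrigues(c["rvec"])[0];K=c["intrinsics"]
v,u=np.mgrid[:384,:512];X=np.dstack([(u-K[0,2])/K[0,0]*d,(v-K[1,2])/K[1,1]*d,d])-c["tvec"]
W=X@R
roi=np.zeros(d.shape,bool);roi[120:240,175:330]=1
print(np.median(W[100:250:50,340,2]),W[180,250])
hs=cv2.cvtColor(im,cv2.COLOR_RGB2HSV)
print(hs[180,250],hs[180,330])
m=((hs[...,1]<45)&(hs[...,2]>150)&roi&(W[...,2]>.03)).astype(np.uint8)
m=cv2.morphologyEx(m,cv2.MORPH_OPEN,np.ones((19,19)))
cs=max(cv2.findContours(m,0,2)[0],key=cv2.contourArea)
P=ray("top",cs[:,0,:],.052)
r=cv2.minAreaRect((P[:,:2]*1000).astype(np.float32));print(r)
ctr=np.array(r[0])/1000
for a in (r[2],r[2]-90):print(a)
a=r[2] if abs(r[2])<45 else r[2]-90
a=np.radians(a);ex=np.array([np.cos(a),np.sin(a)]);ey=np.array([-ex[1],ex[0]])
vis=cv2.resize(im[110:250,165:335],None,fx=4.6,fy=4.2)[:,:,::-1].copy()
for nm,sx,sy in(("fl",-1,1),("fr",-1,-1),("bl",1,1),("br",1,-1)):
    cn=ctr+.09*sx*ex+.094*sy*ey; tb=ctr+.09*sx*ex+.161*sy*ey; fl=ctr+.09*sx*ex+.178*sy*ey
    print(nm,cn.round(4),tb.round(4),fl.round(4))
    for q,z in((cn,.052),(tb,.062),(ctr+.12*sx*ex+.11*sy*ey,.052)):
        a_=proj("top",[*q,z])[0]; cv2.circle(vis,(int((a_[0]-165+.5)*4.6),int((a_[1]-110+.5)*4.2)),4,(0,0,255),1)
cv2.imwrite("pics/c0.png",vis)
for n,uv,z in(("jar",(129,167),.085),("w",(135,217),.03),("brush",(395,245),.01)):print(n,ray("top",uv,z))
E
```

```text
0.0006348402777399573 [0.5235046  0.0362557  0.05239009]
[128   5 219] [ 20  51 204]
((527.1329345703125, 38.97486114501953), (239.36489868164062, 221.0050048828125), 4.697234630584717)
4.697234630584717
-85.30276536941528
fl [0.4297 0.1253] [0.4243 0.1921] [0.4229 0.209 ]
fr [ 0.4451 -0.0621] [ 0.4506 -0.1289] [ 0.452  -0.1458]
bl [0.6091 0.14  ] [0.6036 0.2068] [0.6023 0.2237]
br [ 0.6245 -0.0473] [ 0.63   -0.1141] [ 0.6314 -0.1311]
jar [[0.54948099 0.34469894 0.085     ]]
w [[0.42629095 0.33850056 0.03      ]]
brush [[ 0.3596753  -0.34678599  0.01      ]]
```

View pics/c0.png

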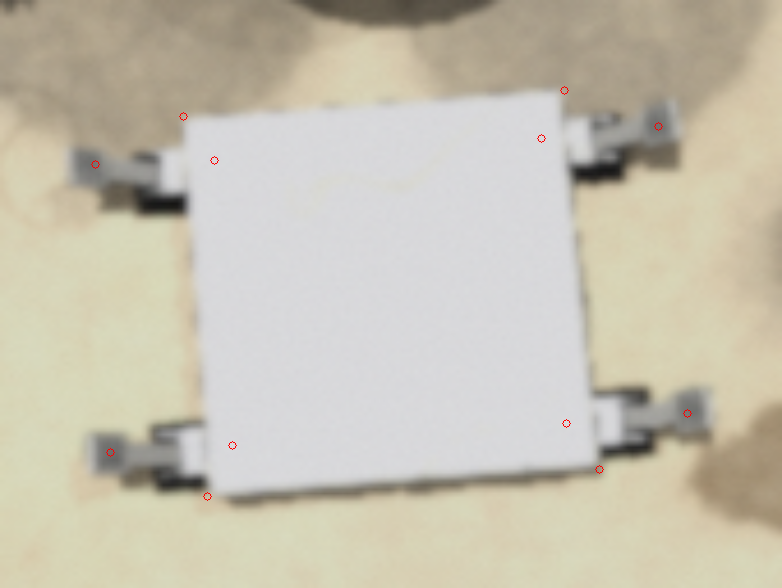

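Call:
servo_tool:
  steps:
    - {"x": 25,"y": 50,"z": 0,"yaw": 7}
    - {"x": 50,"y": 100,"z": 0,"yaw": 15}
    - {"x": 75,"y": 150,"z": 0,"yaw": 23}
    - {"x": 100,"y": 200,"z": -10,"yaw": 31}
    - {"x": 126,"y": 250,"z": -25,"yaw": 39}
    - {"x": 152,"y": 300,"z": -45,"yaw": 47}
    - {"x": 178,"y": 350,"z": -65,"yaw": 55}
    - {"x": 204,"y": 400,"z": -85,"yaw": 63}
    - {"x": 229,"y": 444,"z": -110,"yaw": 72}
    - {"x": 229,"y": 444,"z": -130,"yaw": 72}
    - {"x": 229,"y": 444,"z": -130,"yaw": 72}
    - {"x": 229,"y": 444,"z": -130,"yaw": 72}
  grip: 0
  grip_force: 40

```text
time: 1.6
ee_pos: [0.4446, -0.0622, 0.0919]
tcp_rot: [-180.0, 0.0, 95.0]
wrist_force: [-0.1, 0.7, 0.4]
opening: -0.0002
```

Run:
```python
from h import *
o=get_obs();print(o["time"],o["q"].round(1),o["ee_pos"].round(4),o["tcp_rot"].round(2),o["wrist_force"].round(2),o["opening"])
p,d=camera("scene");cv2.imwrite("pics/s1.png",cv2.resize(p[130:290,150:340],None,fx=4,fy=3.7)[:,:,::-1])
```

```text
1.6 [ -8.   -9.5 -18.3  81.2  -0.   77. ] [ 0.4446 -0.0622  0.0919] [-1.7996e+02  1.0000e-02  9.5020e+01] [-0.15  0.72  0.4 ] -0.00016089422665595854
```

View pics/s1.png

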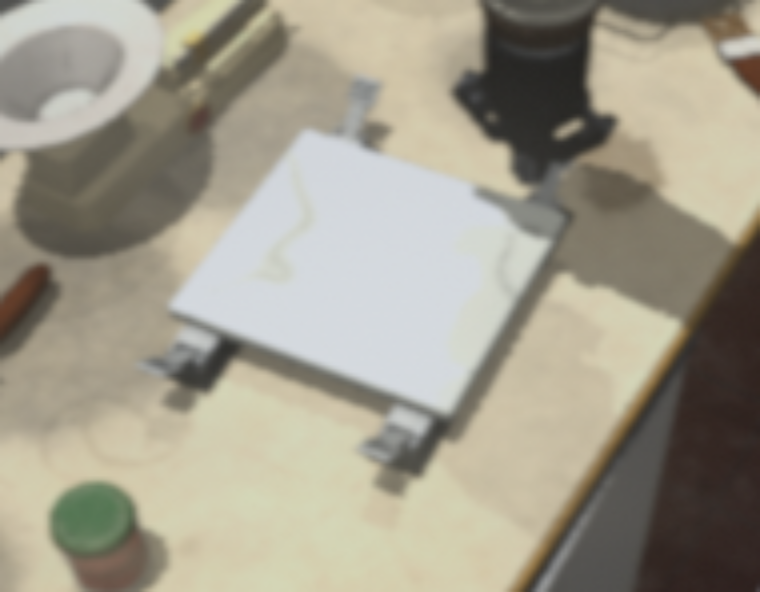

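The closed fingers are at about (530,165), just above the front right corner. I'll press gently.

Call:
servo_tool:
  steps:
    - {"z": -8}
    - {"z": -14}
    - {"z": -17}
    - {"z": -18}
    - {"z": -19}
    - {"z": -20}
    - {"z": -20}

```text
schema error: expected keys x, y, z, yaw
```

Call:
servo_tool:
  steps:
    - {"x": 0,"y": 0,"yaw": 0,"z": -8}
    - {"x": 0,"y": 0,"yaw": 0,"z": -14}
    - {"x": 0,"y": 0,"yaw": 0,"z": -17}
    - {"x": 0,"y": 0,"yaw": 0,"z": -18}
    - {"x": 0,"y": 0,"yaw": 0,"z": -19}
    - {"x": 0,"y": 0,"yaw": 0,"z": -20}
    - {"x": 0,"y": 0,"yaw": 0,"z": -20}

```text
time: 2.52
ee_pos: [0.4448, -0.0623, 0.0722]
tcp_rot: [180.0, 0.0, 95.0]
wrist_force: [-0.5, -0.3, 0.2]
opening: -0.0
```

Call:
servo_tool:
  steps:
    - {"x": 0,"y": 0,"yaw": 0,"z": -1}
    - {"x": 0,"y": 0,"yaw": 0,"z": -1}

```text
time: 2.78
ee_pos: [0.4448, -0.0624, 0.0711]
tcp_rot: [-180.0, 0.0, 95.0]
wrist_force: [0.5, 0.0, -0.7]
opening: 0.0
```

Call:
servo_tool:
  steps:
    - {"x": 0,"y": 0,"yaw": 0,"z": -1}
    - {"x": 0,"y": 0,"yaw": 0,"z": -1}

```text
time: 3.02
ee_pos: [0.4447, -0.0623, 0.07]
tcp_rot: [-180.0, 0.0, 95.0]
wrist_force: [0.5, 0.9, -0.3]
opening: -0.0003
```

Call:
servo_tool:
  steps:
    - {"x": 0,"y": 0,"yaw": 0,"z": -1}
    - {"x": 0,"y": 0,"yaw": 0,"z": -1}

```text
time: 3.28
ee_pos: [0.4446, -0.0623, 0.0689]
tcp_rot: [-180.0, 0.0, 95.0]
wrist_force: [0.3, 0.0, 0.8]
opening: -0.0003
```

Call:
servo_tool:
  steps:
    - {"x": 0,"y": 0,"yaw": 0,"z": -1}
    - {"x": 0,"y": 0,"yaw": 0,"z": -1}

```text
time: 3.52
ee_pos: [0.4446, -0.0623, 0.0678]
tcp_rot: [-180.0, 0.0, 95.0]
wrist_force: [-1.3, 0.1, 0.7]
opening: 0.0
```

Call:
servo_tool:
  steps:
    - {"x": 0,"y": 0,"yaw": 0,"z": -1}
    - {"x": 0,"y": 0,"yaw": 0,"z": -1}

```text
time: 3.78
ee_pos: [0.4445, -0.0623, 0.0667]
tcp_rot: [-180.0, 0.0, 95.0]
wrist_force: [-0.3, 0.7, -0.6]
opening: -0.0001
```

Run:
```python
from h import *
F=[]
for i in range(4):
    p,d=camera("scene");F.append(get_obs()["wrist_force"])
o=get_obs();print(o["time"],o["ee_pos"].round(4),np.mean(F,0),np.array(F)[:,2])
cv2.imwrite("pics/s2.png",cv2.resize(p[130:290,150:340],None,fx=4,fy=3.7)[:,:,::-1])
```

```text
3.975 [ 0.4446 -0.0623  0.0668] [0.39734075 0.06751283 0.08522413] [ 0.07891554 -0.369063   -0.00349207  0.63453605]
```

View pics/s2.png

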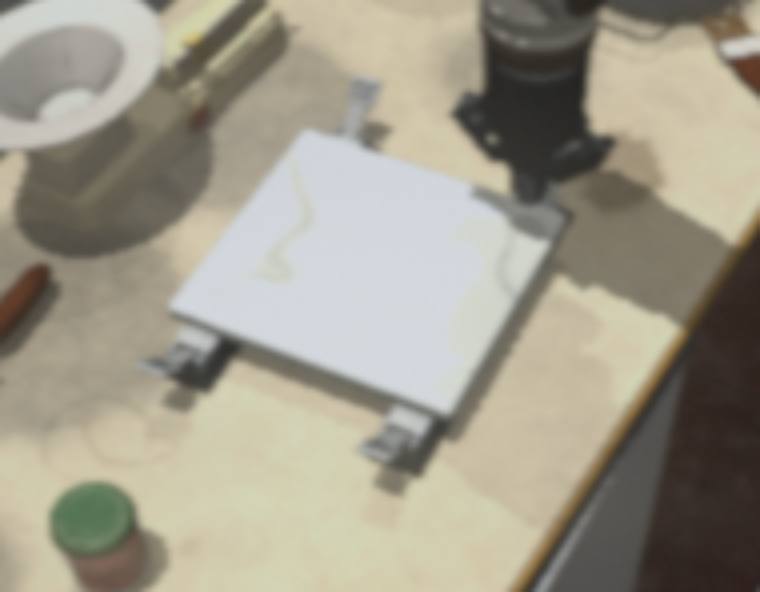

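The fingertip is at about (530,195) and no force shows yet. I'll continue down in small steps.

Call:
servo_tool:
  steps:
    - {"x": 0,"y": 0,"yaw": 0,"z": -1}
    - {"x": 0,"y": 0,"yaw": 0,"z": -1}

```text
time: 4.22
ee_pos: [0.4446, -0.0623, 0.0657]
tcp_rot: [-180.0, 0.0, 95.0]
wrist_force: [-0.9, 0.2, 0.2]
opening: 0.0001
```

Call:
servo_tool:
  steps:
    - {"x": 0,"y": 0,"yaw": 0,"z": -1}
    - {"x": 0,"y": 0,"yaw": 0,"z": -1}

```text
time: 4.47
ee_pos: [0.4445, -0.0623, 0.0646]
tcp_rot: [-180.0, 0.0, 95.0]
wrist_force: [0.3, -0.4, -0.0]
opening: 0.0002
```

Run:
```python
from h import *
F=[]
for i in range(4):
    p,d=camera("wrist");F.append(get_obs()["wrist_force"])
o=get_obs();print(o["time"],o["ee_pos"].round(4),np.mean(F,0),np.array(F)[:,2])
print(proj("scene",[[*o["ee_pos"][:2],o["ee_pos"][2]-.022],[.4451,-.0621,.052]])*1-[150,130])
cv2.imwrite("pics/w2.png",p[:,:,::-1])
```

```text
4.675 [ 0.4445 -0.0623  0.0647] [-0.09924057  0.05163732  0.03953274] [-0.18153875  0.13672152 -0.01976345  0.22271164]
[[131.19433606  59.81446702]
 [131.10567299  57.98813507]]
```

View pics/w2.png

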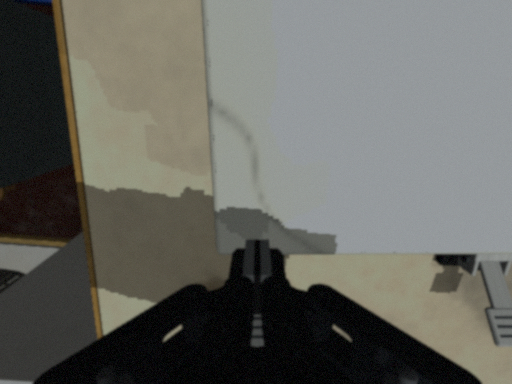

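Run:
```python
from h import *
c=camera_params("wrist");K=c["intrinsics"];T=np.linalg.inv(c["hand_eye"]);print(np.round(c["hand_eye"],3))
for z in(0,.01,.016,.022):
    q=T@[0,0,z,1];print(z,(K@q[:3]/q[2])[:2],q[2])
p,d=camera("wrist")
print("depth tip",d[236:262:2,250].round(3),d[236:262:2,265].round(3)); print(d[200,300],d[100,300],d[270,320],d[290,350])
for (u,v) in((300,200),(300,100),(450,200),(350,300),(250,242),(265,242)):
    q=np.linalg.inv(K)@[u,v,1]*d[v,u];t=c["hand_eye"]@[*q,1];print((u,v),t[:3].round(4))
p,d=camera("top");cv2.imwrite("pics/t2.png",cv2.resize(p[110:250,165:335],None,fx=4.6,fy=4.2)[:,:,::-1])
p,d=camera("scene");cv2.imwrite("pics/s3.png",cv2.resize(p[150:210,240:320],None,fx=9,fy=9)[:,:,::-1])
```

```text
[[-0.001 -0.945 -0.328  0.085]
 [ 1.    -0.    -0.001 -0.   ]
 [ 0.001 -0.328  0.945 -0.152]
 [ 0.     0.     0.     1.   ]]
0 [257.66134582 245.88459905] 0.171465606945162
0.01 [257.63633394 238.30434085] 0.1809131198108006
0.016 [257.62254263 234.12465738] 0.18658162753018376
0.022 [257.60956459 230.19145039] 0.1922501352495669
depth tip [0.185 0.184 0.155 0.153 0.151 0.147 0.146 0.143 0.142 0.141 0.139 0.138
 0.135] [0.184 0.184 0.154 0.152 0.151 0.147 0.146 0.146 0.143 0.14  0.138 0.138
 0.136]
0.1765089 0.15505522 0.25252336 0.26057822
(300, 200) [0.0253 0.0272 0.0141]
(300, 100) [0.0858 0.0238 0.0124]
(450, 200) [0.0255 0.1228 0.0135]
(350, 300) [ 0.0133  0.0352 -0.0652]
(250, 242) [ 0.0114 -0.0043 -0.0159]
(265, 242) [ 0.0119  0.004  -0.0168]
```

View pics/s3.png

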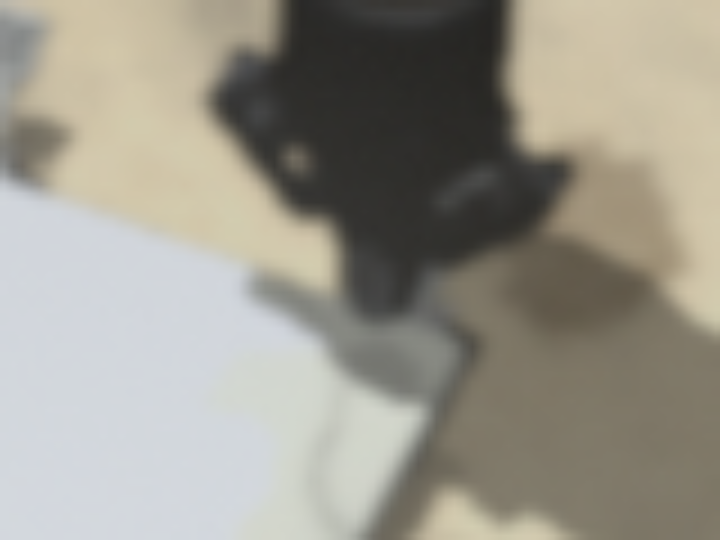

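The fingertip at about (380,315) still looks well clear of the marble, although by the numbers it should be touching. I'll look at the fingers in close-up.

Run:
```python
from h import *
p,d=camera("wrist");o=get_obs();print(o["opening"],o["wrist_force"].round(2))
cv2.imwrite("pics/w3.png",cv2.resize(cv2.convertScaleAbs(p[215:300,200:320],alpha=2.5),None,fx=6,fy=6,interpolation=2)[:,:,::-1])
for v in range(228,262,3): print(v,d[v,240:280:3].round(3))
```

```text
0.00015117539696574072 [ 0.49 -0.12  0.22]
228 [0.182 0.182 0.182 0.182 0.181 0.181 0.181 0.183 0.181 0.181 0.183 0.183
 0.183 0.181]
231 [0.182 0.182 0.181 0.183 0.182 0.184 0.181 0.183 0.184 0.182 0.182 0.182
 0.183 0.183]
234 [0.182 0.183 0.183 0.183 0.183 0.183 0.182 0.184 0.184 0.184 0.182 0.185
 0.185 0.184]
237 [0.184 0.183 0.184 0.184 0.183 0.183 0.184 0.184 0.185 0.183 0.185 0.182
 0.183 0.184]
240 [0.184 0.184 0.155 0.155 0.155 0.154 0.154 0.155 0.155 0.155 0.185 0.184
 0.185 0.184]
243 [0.186 0.184 0.151 0.151 0.151 0.152 0.152 0.151 0.152 0.151 0.186 0.187
 0.185 0.185]
246 [0.187 0.186 0.15  0.149 0.148 0.149 0.148 0.148 0.148 0.149 0.187 0.187
 0.187 0.186]
249 [0.153 0.154 0.144 0.144 0.146 0.145 0.146 0.144 0.145 0.146 0.153 0.152
 0.153 0.188]
252 [0.15  0.151 0.143 0.143 0.143 0.141 0.143 0.143 0.143 0.142 0.15  0.151
 0.151 0.151]
255 [0.147 0.147 0.14  0.139 0.14  0.14  0.141 0.14  0.139 0.14  0.147 0.147
 0.148 0.148]
258 [0.144 0.145 0.138 0.136 0.136 0.137 0.138 0.138 0.138 0.136 0.145 0.145
 0.145 0.144]
261 [0.142 0.135 0.135 0.134 0.134 0.135 0.134 0.134 0.134 0.135 0.134 0.141
 0.141 0.142]
```

View pics/w3.png

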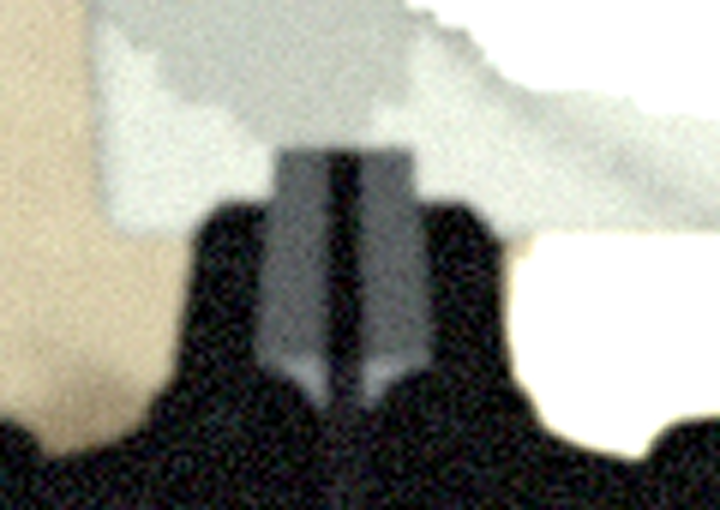

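Run:
```python
from h import *
p,d=camera("scene")
c=camera_params("scene");R=cv2.Rodrigues(c["rvec"])[0];K=c["intrinsics"]
print(get_obs()["ee_pos"])
for v in range(176,192):
    u=282;q=np.array([(u-K[0,2])/K[0,0],(v-K[1,2])/K[1,1],1])*d[v,u];print(v,p[v,u],(R.T@(q-c["tvec"])).round(4))
```

```text
[ 0.44455701 -0.06230099  0.06474512]
176 [52 51 48] [ 0.438  -0.0496  0.1279]
177 [53 53 50] [ 0.4384 -0.0507  0.1219]
178 [57 58 55] [ 0.4362 -0.0466  0.1228]
179 [64 63 62] [ 0.4395 -0.0537  0.1087]
180 [68 67 66] [ 0.4386 -0.0522  0.1061]
181 [68 68 68] [ 0.4387 -0.0528  0.1005]
182 [69 69 69] [ 0.4385 -0.0529  0.0958]
183 [69 69 68] [ 0.438  -0.0522  0.0919]
184 [74 74 73] [ 0.4373 -0.0511  0.0887]
185 [91 92 90] [ 0.4384 -0.0536  0.0804]
186 [117 118 114] [ 0.4459 -0.0693  0.0539]
187 [127 129 123] [ 0.4436 -0.0651  0.0548]
188 [122 123 118] [ 0.4426 -0.0635  0.052 ]
189 [118 120 114] [ 0.4417 -0.0621  0.049 ]
190 [118 119 112] [ 0.4387 -0.0565  0.0519]
191 [116 119 112] [ 0.4373 -0.054   0.0505]
```

Both cameras put the real fingertips about 16 mm behind the reported TCP, not 22 mm ahead of it. The marble is therefore still some 29 mm below them. I'll descend to match, watching the force.

Call:
servo_tool:
  steps:
    - {"x": 0,"y": 0,"z": -6,"yaw": 0}
    - {"x": 0,"y": 0,"z": -12,"yaw": 0}
    - {"x": 0,"y": 0,"z": -17,"yaw": 0}
    - {"x": 0,"y": 0,"z": -21,"yaw": 0}
    - {"x": 0,"y": 0,"z": -23,"yaw": 0}
    - {"x": 0,"y": 0,"z": -24,"yaw": 0}
    - {"x": 0,"y": 0,"z": -24,"yaw": 0}

```text
time: 5.8
ee_pos: [0.4445, -0.0623, 0.0424]
tcp_rot: [180.0, 0.0, 95.0]
wrist_force: [-8.0, 0.7, 17.2]
opening: 0.0001
```

Run:
```python
from h import *
p,d=camera("scene");o=get_obs();print(o["time"],o["ee_pos"],o["wrist_force"])
cv2.imwrite("pics/s4.png",cv2.resize(p[150:210,240:320],None,fx=9,fy=9)[:,:,::-1])
```

```text
5.85 [ 0.44449931 -0.06230822  0.04245196] [-9.09549444  1.7247062  17.88137942]
```

View pics/s4.png

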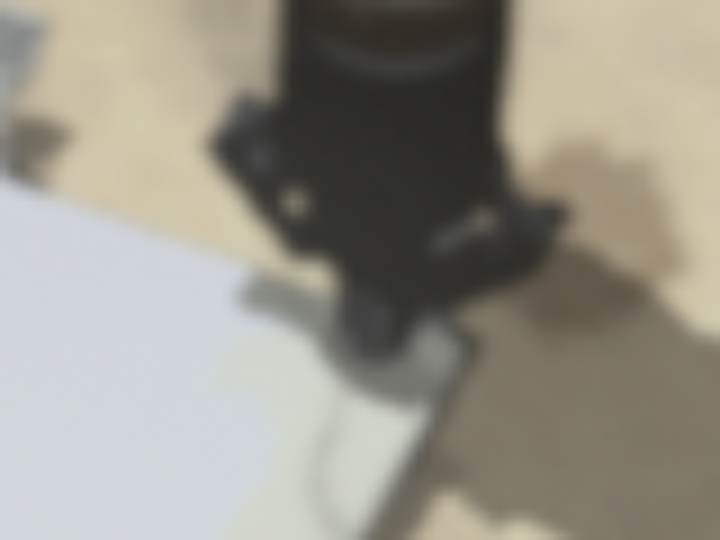

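Contact: about 17 N with TCP z at 0.042, and the tip on the marble at about (380,350). I'll back off in small steps to see how the force falls.

Call:
servo_tool:
  steps:
    - {"x": 0,"y": 0,"z": 1,"yaw": 0}
    - {"x": 0,"y": 0,"z": 1,"yaw": 0}

```text
time: 6.1
ee_pos: [0.4446, -0.0623, 0.0435]
tcp_rot: [180.0, 0.0, 95.0]
wrist_force: [-0.3, 0.3, -1.3]
opening: -0.0001
```

Call:
servo_tool:
  steps:
    - {"x": 0,"y": 0,"z": 1,"yaw": 0}
    - {"x": 0,"y": 0,"z": 1,"yaw": 0}

```text
time: 6.35
ee_pos: [0.4446, -0.0623, 0.0444]
tcp_rot: [180.0, 0.0, 95.0]
wrist_force: [0.0, -0.5, 0.4]
opening: -0.0002
```

Call:
servo_tool:
  steps:
    - {"x": 0,"y": 0,"z": 1,"yaw": 0}
    - {"x": 0,"y": 0,"z": 1,"yaw": 0}

```text
time: 6.6
ee_pos: [0.4447, -0.0623, 0.0454]
tcp_rot: [180.0, 0.0, 95.0]
wrist_force: [-0.3, -0.1, -0.8]
opening: 0.0001
```

Call:
servo_tool:
  steps:
    - {"x": 0,"y": 0,"z": 1,"yaw": 0}
    - {"x": 0,"y": 0,"z": 1,"yaw": 0}

```text
time: 6.85
ee_pos: [0.4447, -0.0623, 0.0465]
tcp_rot: [180.0, 0.0, 95.0]
wrist_force: [0.0, 0.1, -0.2]
opening: -0.0
```

The front right corner is firm: contact is at TCP z ≈ 0.043 and the force is gone within 1 mm. Next is back right.

Call:
servo_tool:
  steps:
    - {"x": 0,"y": 0,"z": 20,"yaw": 0}
    - {"x": 50,"y": 5,"z": 25,"yaw": 0}
    - {"x": 100,"y": 9,"z": 25,"yaw": 0}
    - {"x": 150,"y": 13,"z": 25,"yaw": 0}
    - {"x": 180,"y": 15,"z": 20,"yaw": 0}
    - {"x": 180,"y": 15,"z": 10,"yaw": 0}
    - {"x": 180,"y": 15,"z": 3,"yaw": 0}
    - {"x": 180,"y": 15,"z": 0,"yaw": 0}
    - {"x": 180,"y": 15,"z": -2,"yaw": 0}
    - {"x": 180,"y": 15,"z": -3,"yaw": 0}
    - {"x": 180,"y": 15,"z": -3,"yaw": 0}

```text
time: 8.22
ee_pos: [0.6247, -0.0474, 0.0438]
tcp_rot: [179.9, 0.0, 95.0]
wrist_force: [0.5, 0.1, -0.4]
opening: -0.0001
```

Call:
servo_tool:
  steps:
    - {"x": 0,"y": 0,"z": -1,"yaw": 0}
    - {"x": 0,"y": 0,"z": -1,"yaw": 0}

```text
time: 8.48
ee_pos: [0.6247, -0.0474, 0.0428]
tcp_rot: [179.9, 0.0, 95.0]
wrist_force: [-0.9, -0.3, 0.0]
opening: 0.0003
```

Call:
servo_tool:
  steps:
    - {"x": 0,"y": 0,"z": -1,"yaw": 0}
    - {"x": 0,"y": 0,"z": -1,"yaw": 0}

```text
time: 8.72
ee_pos: [0.6248, -0.0473, 0.0425]
tcp_rot: [179.9, 0.0, 95.0]
wrist_force: [-3.1, -0.3, 5.1]
opening: 0.0002
```

Call:
servo_tool:
  steps:
    - {"x": 0,"y": 0,"z": -1,"yaw": 0}
    - {"x": 0,"y": 0,"z": -1,"yaw": 0}

```text
time: 8.98
ee_pos: [0.625, -0.0473, 0.0425]
tcp_rot: [179.9, 0.0, 95.0]
wrist_force: [-2.9, -0.1, 7.4]
opening: -0.0
```

Back right is firm (7 N with no travel). Next is back left, at (0.609, 0.140).

Call:
servo_tool:
  steps:
    - {"x": 0,"y": 0,"z": 20,"yaw": 0}
    - {"x": -4,"y": 50,"z": 30,"yaw": 0}
    - {"x": -8,"y": 100,"z": 30,"yaw": 0}
    - {"x": -12,"y": 150,"z": 30,"yaw": 0}
    - {"x": -16,"y": 187,"z": 22,"yaw": 0}
    - {"x": -16,"y": 187,"z": 12,"yaw": 0}
    - {"x": -16,"y": 187,"z": 6,"yaw": 0}
    - {"x": -16,"y": 187,"z": 3,"yaw": 0}
    - {"x": -16,"y": 187,"z": 1,"yaw": 0}
    - {"x": -16,"y": 187,"z": 1,"yaw": 0}

```text
time: 10.22
ee_pos: [0.6091, 0.1392, 0.0436]
tcp_rot: [179.9, 0.0, 95.0]
wrist_force: [-0.0, -0.1, 0.8]
opening: 0.0001
```

Call:
servo_tool:
  steps:
    - {"x": 0,"y": 0,"z": -1,"yaw": 0}
    - {"x": 0,"y": 0,"z": -1,"yaw": 0}

```text
time: 10.48
ee_pos: [0.6092, 0.139, 0.0427]
tcp_rot: [179.8, 0.0, 95.0]
wrist_force: [0.8, 0.0, -0.5]
opening: 0.0001
```

Call:
servo_tool:
  steps:
    - {"x": 0,"y": 0,"z": -1,"yaw": 0}
    - {"x": 0,"y": 0,"z": -1,"yaw": 0}

```text
time: 10.72
ee_pos: [0.6092, 0.1391, 0.0418]
tcp_rot: [179.8, 0.0, 95.0]
wrist_force: [0.1, -0.1, 0.9]
opening: -0.0001
```

Call:
servo_tool:
  steps:
    - {"x": 0,"y": 0,"z": -1,"yaw": 0}
    - {"x": 0,"y": 0,"z": -1,"yaw": 0}

```text
time: 10.98
ee_pos: [0.6093, 0.1392, 0.0408]
tcp_rot: [179.8, 0.0, 95.0]
wrist_force: [-0.4, 0.9, 0.5]
opening: -0.0001
```

Back left gives here: z is 2 mm past the contact height with little force. I'll keep going until it bottoms out.

Call:
servo_tool:
  steps:
    - {"x": 0,"y": 0,"z": -1,"yaw": 0}
    - {"x": 0,"y": 0,"z": -1,"yaw": 0}

```text
time: 11.22
ee_pos: [0.6094, 0.1392, 0.0398]
tcp_rot: [179.8, 0.0, 95.0]
wrist_force: [0.2, 2.2, 1.2]
opening: -0.0003
```

Call:
servo_tool:
  steps:
    - {"x": 0,"y": 0,"z": -1,"yaw": 0}
    - {"x": 0,"y": 0,"z": -1,"yaw": 0}

```text
time: 11.48
ee_pos: [0.6095, 0.1393, 0.0391]
tcp_rot: [179.8, 0.0, 95.0]
wrist_force: [0.8, 0.9, 3.4]
opening: -0.0002
```

Call:
servo_tool:
  steps:
    - {"x": 0,"y": 0,"z": -1,"yaw": 0}
    - {"x": 0,"y": 0,"z": -1,"yaw": 0}

```text
time: 11.72
ee_pos: [0.6096, 0.1394, 0.039]
tcp_rot: [179.7, 0.0, 95.0]
wrist_force: [-1.5, 0.8, 7.9]
opening: -0.0001
```

The back left corner bottoms out at TCP z 0.039 against contact at 0.043. That is 4 mm of give, so this is the rocking corner. Next I lift and go to its tab.

Call:
servo_tool:
  steps:
    - {"x": 0,"y": 0,"z": 25,"yaw": 0}
    - {"x": 0,"y": 0,"z": 50,"yaw": 0}
    - {"x": -6,"y": 40,"z": 50,"yaw": 0}
    - {"x": -6,"y": 76,"z": 50,"yaw": 0}
    - {"x": -6,"y": 76,"z": 40,"yaw": 0}
    - {"x": -6,"y": 76,"z": 32,"yaw": 0}
    - {"x": -6,"y": 76,"z": 32,"yaw": 0}

```text
time: 12.6
ee_pos: [0.603, 0.2142, 0.0696]
tcp_rot: [179.9, 0.1, 94.9]
wrist_force: [-0.3, -0.2, -0.1]
opening: -0.0002
```

Run:
```python
from h import *
o=get_obs();print(o["time"],o["ee_pos"],o["wrist_force"])
p,d=camera("scene")
cv2.imwrite("pics/s5.png",cv2.resize(p[190:250,160:240],None,fx=9,fy=9)[:,:,::-1])
p,d=camera("wrist");cv2.imwrite("pics/w5.png",p[:,:,::-1])
```

```text
12.6 [0.60302906 0.21421874 0.0696371 ] [-0.34303489 -0.20364127 -0.06070133]
```

View pics/s5.png

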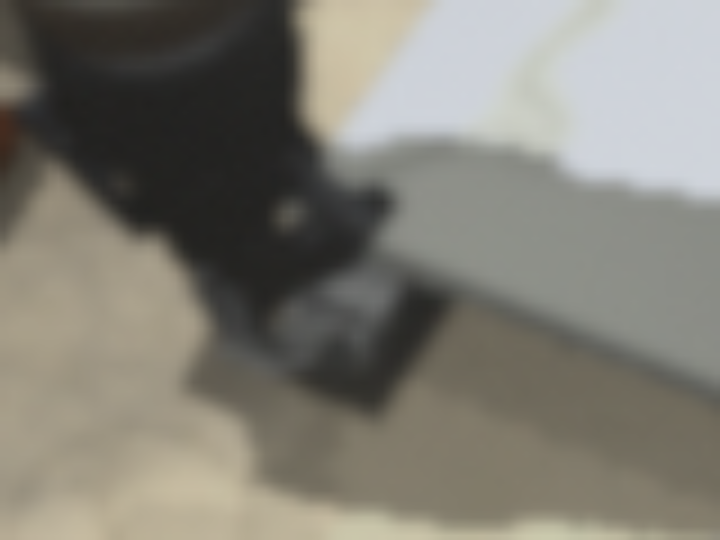

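View pics/w5.png

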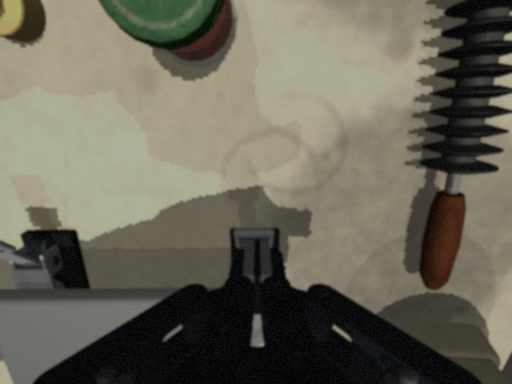

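The tab is centred under the pads at about (255,235). The jar and the spiky brush are clear. I'll press it down, drifting outward a few mm.

Call:
servo_tool:
  steps:
    - {"x": 0,"y": 0,"z": -5,"yaw": 0}
    - {"x": 0,"y": 0,"z": -9,"yaw": 0}
    - {"x": 0,"y": 1,"z": -13,"yaw": 0}
    - {"x": 0,"y": 2,"z": -17,"yaw": 0}
    - {"x": 0,"y": 2,"z": -17,"yaw": 0}

```text
time: 13.32
ee_pos: [0.6035, 0.2166, 0.0535]
tcp_rot: [179.8, 0.0, 94.9]
wrist_force: [0.5, -0.4, 0.7]
opening: 0.0001
```

Call:
servo_tool:
  steps:
    - {"x": 0,"y": 1,"z": -3,"yaw": 0}
    - {"x": 0,"y": 2,"z": -7,"yaw": 0}
    - {"x": 0,"y": 3,"z": -11,"yaw": 0}
    - {"x": 0,"y": 3,"z": -11,"yaw": 0}

```text
time: 13.82
ee_pos: [0.6033, 0.2196, 0.0422]
tcp_rot: [179.8, 0.0, 94.9]
wrist_force: [0.5, 0.7, -0.1]
opening: 0.0
```

Call:
servo_tool:
  steps:
    - {"x": 0,"y": 1,"z": -3,"yaw": 0}
    - {"x": 0,"y": 2,"z": -6,"yaw": 0}
    - {"x": 0,"y": 3,"z": -9,"yaw": 0}
    - {"x": 0,"y": 3,"z": -12,"yaw": 0}
    - {"x": 0,"y": 3,"z": -12,"yaw": 0}

```text
time: 14.45
ee_pos: [0.6032, 0.2225, 0.0298]
tcp_rot: [179.8, 0.1, 94.9]
wrist_force: [-0.2, 0.2, 0.1]
opening: -0.0001
```

Run:
```python
from h import *
F=[]
p,d=camera("scene");F.append(get_obs()["wrist_force"])
cv2.imwrite("pics/s6.png",cv2.resize(p[190:250,160:240],None,fx=9,fy=9)[:,:,::-1])
p,d=camera("wrist");cv2.imwrite("pics/w6.png",cv2.resize(cv2.convertScaleAbs(p[185:310,160:360],alpha=2),None,fx=4,fy=4)[:,:,::-1]);F.append(get_obs()["wrist_force"])
print(np.array(F).round(2))
for v in range(216,262,4): print(v,d[v,230:286:5].round(3))
```

```text
[[ 0.42  0.36  1.12]
 [-0.47 -0.55  0.8 ]]
216 [0.195 0.197 0.197 0.198 0.197 0.199 0.198 0.198 0.197 0.196 0.198 0.197]
220 [0.198 0.198 0.199 0.199 0.198 0.199 0.199 0.199 0.199 0.198 0.198 0.199]
224 [0.2   0.2   0.2   0.2   0.2   0.199 0.199 0.199 0.199 0.2   0.2   0.198]
228 [0.201 0.201 0.201 0.2   0.2   0.202 0.201 0.2   0.201 0.201 0.202 0.2  ]
232 [0.201 0.159 0.158 0.159 0.159 0.159 0.158 0.159 0.159 0.201 0.202 0.201]
236 [0.16  0.158 0.159 0.159 0.158 0.158 0.159 0.158 0.158 0.203 0.204 0.204]
240 [0.162 0.159 0.16  0.154 0.154 0.154 0.154 0.156 0.159 0.205 0.205 0.204]
244 [0.205 0.16  0.16  0.15  0.149 0.15  0.15  0.15  0.161 0.206 0.204 0.204]
248 [0.207 0.163 0.155 0.146 0.146 0.146 0.145 0.146 0.154 0.154 0.205 0.207]
252 [0.207 0.151 0.15  0.143 0.142 0.142 0.142 0.143 0.15  0.151 0.152 0.208]
256 [0.208 0.147 0.146 0.139 0.139 0.138 0.139 0.139 0.146 0.146 0.147 0.208]
260 [0.21  0.142 0.143 0.136 0.135 0.134 0.135 0.136 0.142 0.143 0.143 0.209]
```

View pics/s6.png

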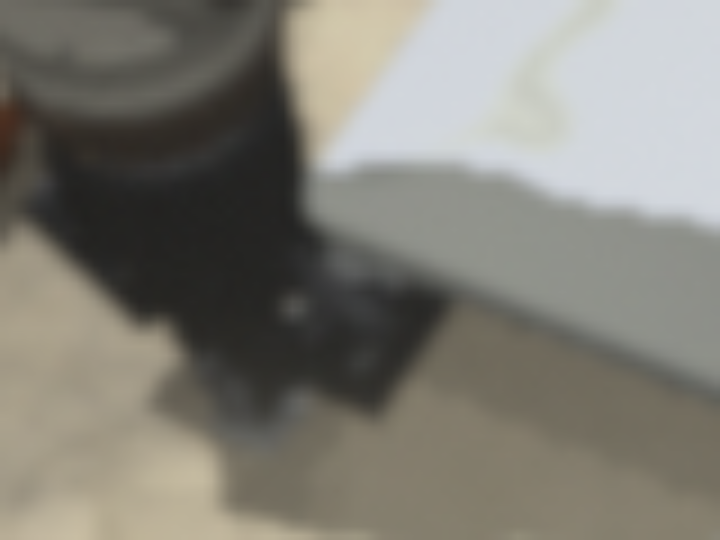

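View pics/w6.png

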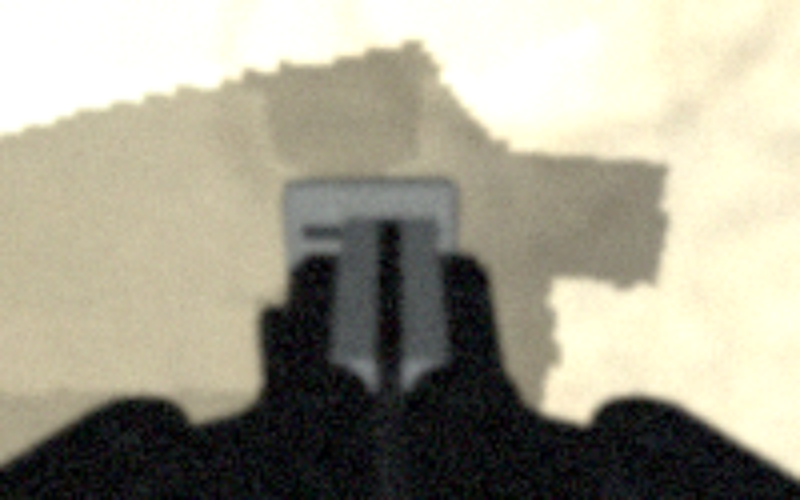

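The pads sit on the tab, which spans (285–455, 180–260), and it is turning down. I'll continue to flat.

Call:
servo_tool:
  steps:
    - {"x": 0,"y": 0,"z": -2,"yaw": 0}
    - {"x": 0,"y": 0,"z": -4,"yaw": 0}
    - {"x": 0,"y": 0,"z": -6,"yaw": 0}
    - {"x": 0,"y": 0,"z": -7,"yaw": 0}
    - {"x": 0,"y": 0,"z": -7,"yaw": 0}

```text
time: 15.18
ee_pos: [0.6032, 0.2224, 0.0228]
tcp_rot: [179.8, 0.1, 94.9]
wrist_force: [-0.2, -0.1, -0.1]
opening: 0.0001
```

Call:
servo_tool:
  steps:
    - {"x": 0,"y": 0,"z": -1,"yaw": 0}
    - {"x": 0,"y": 0,"z": -2,"yaw": 0}
    - {"x": 0,"y": 0,"z": -2,"yaw": 0}

```text
time: 15.55
ee_pos: [0.6031, 0.2223, 0.0207]
tcp_rot: [179.8, 0.1, 94.9]
wrist_force: [0.5, -0.6, -0.2]
opening: 0.0002
```

Call:
servo_tool:
  steps:
    - {"x": 0,"y": 0,"z": -1,"yaw": 0}
    - {"x": 0,"y": 0,"z": -1,"yaw": 0}

```text
time: 15.8
ee_pos: [0.6031, 0.2223, 0.0197]
tcp_rot: [179.8, 0.1, 94.9]
wrist_force: [-0.2, 0.3, 1.2]
opening: -0.0002
```

```bash
cat > tab.py <<'E'
from h import *
import sys
o=get_obs();p,d=camera("wrist")
c=camera_params("wrist");K=c["intrinsics"]
from scipy.spatial.transform import Rotation as Ro
R=Ro.from_euler("xyz",o["tcp_rot"],degrees=True).as_matrix()
v,u=np.mgrid[:384,:512]
P=np.dstack([(u-K[0,2])/K[0,0]*d,(v-K[1,2])/K[1,1]*d,d,np.ones_like(d)])@c["hand_eye"].T
W=P[...,:3]@R.T+o["ee_pos"]
print(o["time"],o["ee_pos"].round(4),o["wrist_force"].round(2))
cv2.imwrite(sys.argv[1],cv2.resize(cv2.convertScaleAbs(p[185:310,160:360],alpha=2),None,fx=4,fy=4)[:,:,::-1])
for r in range(224,256,3): print(r,*[tuple((W[r,cc]*1000).round(0)) for cc in(236,240,262,276)])
E
python3 tab.py pics/w7.png
```

```text
15.8 [0.6031 0.2223 0.0197] [-0.25  0.32  1.21]
224 (np.float64(588.0), np.float64(226.0), np.float64(-1.0)) (np.float64(591.0), np.float64(227.0), np.float64(-0.0)) (np.float64(606.0), np.float64(228.0), np.float64(-1.0)) (np.float64(615.0), np.float64(229.0), np.float64(0.0))
227 (np.float64(589.0), np.float64(237.0), np.float64(25.0)) (np.float64(591.0), np.float64(237.0), np.float64(26.0)) (np.float64(604.0), np.float64(239.0), np.float64(27.0)) (np.float64(616.0), np.float64(227.0), np.float64(-1.0))
230 (np.float64(589.0), np.float64(236.0), np.float64(27.0)) (np.float64(592.0), np.float64(236.0), np.float64(28.0)) (np.float64(604.0), np.float64(238.0), np.float64(29.0)) (np.float64(616.0), np.float64(225.0), np.float64(1.0))
233 (np.float64(589.0), np.float64(235.0), np.float64(28.0)) (np.float64(592.0), np.float64(235.0), np.float64(28.0)) (np.float64(604.0), np.float64(236.0), np.float64(28.0)) (np.float64(616.0), np.float64(222.0), np.float64(-1.0))
236 (np.float64(590.0), np.float64(232.0), np.float64(28.0)) (np.float64(592.0), np.float64(233.0), np.float64(28.0)) (np.floa
[... 795 characters left out ...]
.0))
248 (np.float64(590.0), np.float64(228.0), np.float64(35.0)) (np.float64(593.0), np.float64(230.0), np.float64(37.0)) (np.float64(604.0), np.float64(234.0), np.float64(42.0)) (np.float64(613.0), np.float64(230.0), np.float64(34.0))
251 (np.float64(591.0), np.float64(228.0), np.float64(38.0)) (np.float64(593.0), np.float64(229.0), np.float64(38.0)) (np.float64(604.0), np.float64(234.0), np.float64(45.0)) (np.float64(612.0), np.float64(231.0), np.float64(39.0))
254 (np.float64(591.0), np.float64(229.0), np.float64(42.0)) (np.float64(593.0), np.float64(229.0), np.float64(42.0)) (np.float64(604.0), np.float64(234.0), np.float64(48.0)) (np.float64(612.0), np.float64(231.0), np.float64(42.0))
```

View pics/w7.png

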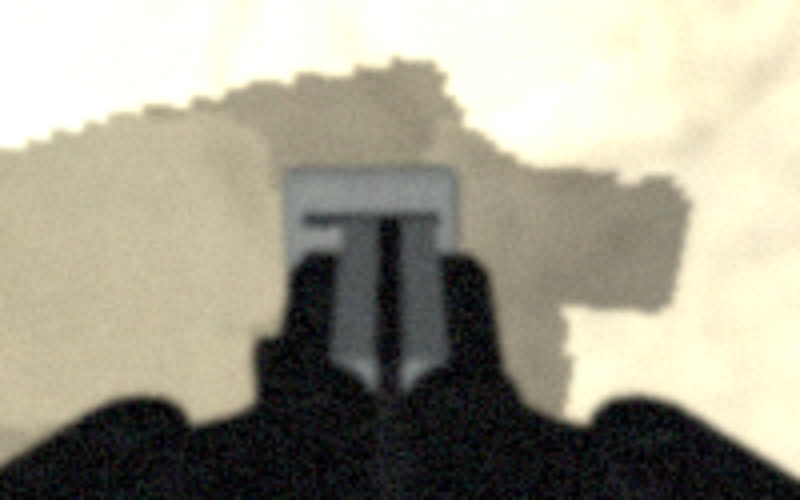

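The tab is level, with its upper face at about 28–29 mm along its length. I'll press 1 mm more toward the stop to check.

Call:
servo_tool:
  steps:
    - {"x": 0,"y": 0,"z": -1,"yaw": 0}
    - {"x": 0,"y": 0,"z": -1,"yaw": 0}

```text
time: 16.1
ee_pos: [0.6032, 0.2224, 0.0189]
tcp_rot: [179.8, 0.1, 94.9]
wrist_force: [-1.2, 1.9, 3.5]
opening: 0.0004
```

It has reached the stop. I'll let go and lift away.

Call:
servo_tool:
  steps:
    - {"x": 0,"y": 0,"z": 10,"yaw": 0}
    - {"x": 0,"y": 0,"z": 30,"yaw": 0}
    - {"x": 0,"y": 0,"z": 60,"yaw": 0}
    - {"x": 3,"y": -40,"z": 60,"yaw": 0}
    - {"x": 6,"y": -83,"z": 50,"yaw": 0}
    - {"x": 6,"y": -83,"z": 35,"yaw": 0}
    - {"x": 6,"y": -83,"z": 35,"yaw": 0}

```text
time: 16.98
ee_pos: [0.6087, 0.1393, 0.0535]
tcp_rot: [179.9, 0.1, 94.9]
wrist_force: [-0.5, 0.8, -0.4]
opening: 0.0001
```

Run:
```python
from h import *
o=get_obs();print(o["time"],o["ee_pos"],o["wrist_force"])
p,d=camera("wrist");cv2.imwrite("pics/w8.png",p[:,:,::-1])
p,d=camera("scene");cv2.imwrite("pics/s8.png",cv2.resize(p[130:290,150:340],None,fx=4,fy=3.7)[:,:,::-1])
```

```text
16.975 [0.60871704 0.13933061 0.0535334 ] [-0.51936687  0.78042888 -0.35217875]
```

View pics/s8.png

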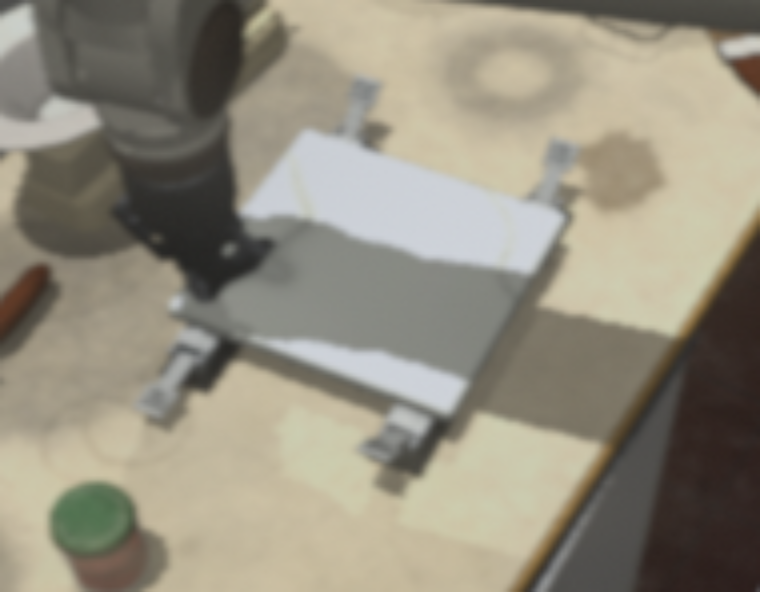

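The back left tab lies flat, at about (165,390), and the other three still stand up. Now I press that corner again.

Call:
servo_tool:
  steps:
    - {"x": 0,"y": 0,"z": -5,"yaw": 0}
    - {"x": 0,"y": 0,"z": -8,"yaw": 0}
    - {"x": 0,"y": 0,"z": -10,"yaw": 0}
    - {"x": 0,"y": 0,"z": -11,"yaw": 0}
    - {"x": 0,"y": 0,"z": -12,"yaw": 0}
    - {"x": 0,"y": 0,"z": -12,"yaw": 0}

```text
time: 17.82
ee_pos: [0.6093, 0.1401, 0.0426]
tcp_rot: [179.8, 0.1, 95.0]
wrist_force: [-0.3, -0.5, -0.4]
opening: 0.0002
```

Call:
servo_tool:
  steps:
    - {"x": 0,"y": 0,"z": -1,"yaw": 0}
    - {"x": 0,"y": 0,"z": -1,"yaw": 0}

```text
time: 18.08
ee_pos: [0.6094, 0.1402, 0.0425]
tcp_rot: [179.8, 0.1, 95.0]
wrist_force: [-3.2, -0.8, 6.7]
opening: -0.0003
```

It stands firm: 6.7 N at 0.0425. I'll hold a moment with slightly more force, then leave.

Call:
servo_tool:
  steps:
    - {"x": 0,"y": 0,"z": -1,"yaw": 0}
    - {"x": 0,"y": 0,"z": -1,"yaw": 0}
    - {"x": 0,"y": 0,"z": -1,"yaw": 0}

```text
time: 18.45
ee_pos: [0.6094, 0.1402, 0.0425]
tcp_rot: [179.7, 0.0, 95.0]
wrist_force: [-3.8, -0.6, 7.0]
opening: 0.0002
```

Call:
servo_tool:
  steps:
    - {"x": 0,"y": 0,"z": 20,"yaw": 0}
    - {"x": 0,"y": 0,"z": 60,"yaw": 0}
    - {"x": 0,"y": 0,"z": 110,"yaw": 0}
    - {"x": -40,"y": -40,"z": 150,"yaw": 0}
    - {"x": -80,"y": -80,"z": 160,"yaw": 0}
    - {"x": -120,"y": -120,"z": 170,"yaw": 0}
    - {"x": -160,"y": -160,"z": 170,"yaw": 0}
    - {"x": -200,"y": -200,"z": 170,"yaw": 0}
    - {"x": -240,"y": -240,"z": 170,"yaw": 0}
    - {"x": -260,"y": -280,"z": 170,"yaw": 0}
    - {"x": -270,"y": -300,"z": 170,"yaw": 0}
    - {"x": -270,"y": -300,"z": 170,"yaw": 0}

```text
time: 19.95
ee_pos: [0.3389, -0.1608, 0.2127]
tcp_rot: [179.7, 0.1, 94.8]
wrist_force: [0.7, -0.2, 0.1]
opening: -0.0001
```

Run:
```python
from h import *
o=get_obs();print(o["time"],o["ee_pos"],o["wrist_force"])
p,d=camera("scene");cv2.imwrite("pics/s9.png",cv2.resize(p[130:290,150:340],None,fx=4,fy=3.7)[:,:,::-1])
p,d=camera("top");cv2.imwrite("pics/t9.png",cv2.resize(p[110:250,165:335],None,fx=4.6,fy=4.2)[:,:,::-1])
c=camera_params("top");R=cv2.Rodrigues(c["rvec"])[0];K=c["intrinsics"]
v,u=np.mgrid[:384,:512];W=(np.dstack([(u-K[0,2])/K[0,0]*d,(v-K[1,2])/K[1,1]*d,d])-c["tvec"])@R
for n,q in dict(fl=(.4297,.1253),fr=(.4451,-.0621),bl=(.6091,.14),br=(.6245,-.0473)).items():
    a=proj("top",[*q,.052])[0].astype(int);print(n,np.median(W[a[1]-3:a[1]+4,a[0]-3:a[0]+4,2]).round(4))
```

```text
19.95 [ 0.3388664  -0.16078212  0.21269054] [ 0.72128662 -0.20349379  0.09865021]
fl 0.0521
fr 0.0528
bl 0.0527
br 0.0526
```

View pics/s9.png

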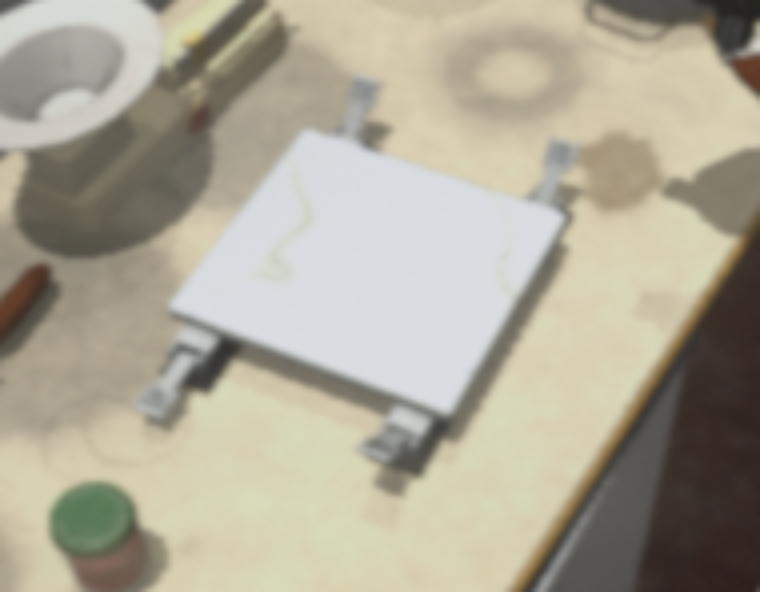

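View pics/t9.png

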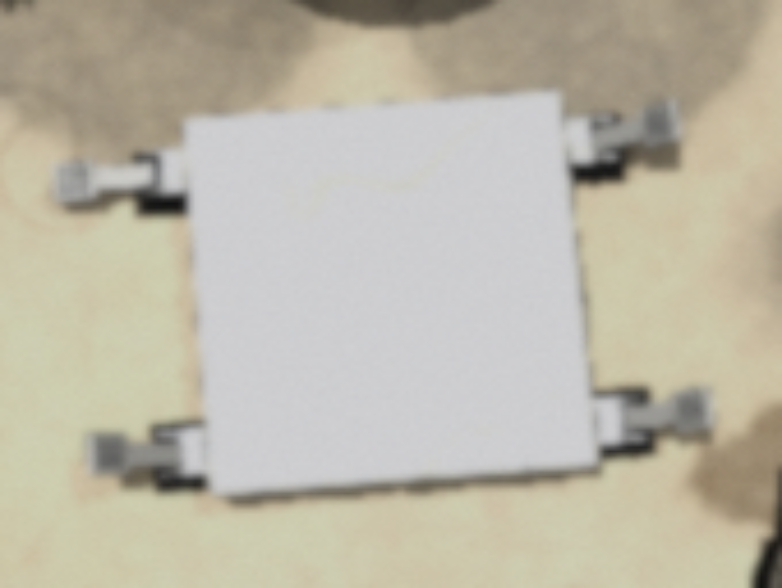

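The back left tab is flat and the other three stand up. The slab has not moved and is level: corners at 52.1–52.8 mm by depth. The arm is clear, so I'll hand in.

```bash
python3 -c "
from workcell import *
print(job_done())"
```

```text
the job is handed in; nothing more can be done
None
```

The back left corner was the one that rocked. I pressed its flip foot flat, and the corner now stands firm. I handed the job in at about 20 s; no verdict is reported.

- **Finding the corner:** Front right and back right did not give. Back left dipped about 4 mm under 1–3 N and then bottomed out. I did not press front left, because back left had already been found.
- **Flip foot:** I pressed the back left tab down to its stop and let go; the wrist camera's depth showed it level beforehand, about 1 mm higher.
- **Re-check:** Pressed again with about 7 N, the corner stayed at the same height as the firm corners.
- **Last pictures:** The back left tab is flat and the other three stand up. All four corner points read 52.1–52.8 mm by depth, and the slab shows no visible shift. The jar has not moved. The weight and brush were not in the final crops, but the arm never went near them at low height.

**What disagreed:**
- **Fingertip position:** The fingertips did not stand 22 mm ahead of the TCP as stated. The cameras put them about 16 mm behind it, and contact with the marble put them about 9 mm behind. I used the contact height.
- **First press:** Because of that offset, the first press on front right reached about 18 N, more than I intended.
- **Tab force:** The force on the tab read close to zero, below the stated 1–6 N, until it neared the stop at about 3.5 N.

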